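Turn the parts washer's heat dial up one click and start it

ROBOT

A 7-joint arm with a two-finger parallel gripper is mounted at the origin on the work surface. World frame = base frame: x ahead of the robot, y to its left, z up, the work surface at z = 0. Lengths are in m, angles in rad, forces in N, time in s.
With the tool pointing down it reaches from about 0.35 to 0.9 m from the base axis. Payload 8.1 kg.
Tool frame: the origin (TCP) lies on the centre line of the jaws, within the pads' length; the fingertips stand arm.tip_extent ahead of it and the grasp point (between the pads) lies 3 mm ahead of it (arm.tip_extent is the distance from the TCP to the fingertips, in m); y points along the fingers, z is the direction in which the jaws open and shut, and the axes are right-handed (so a half turn about y gives the same grasp; the last joint's range is limited). The gripper opens to 92 mm and grips with 3 to 60 N. Pads are 19 mm wide; open, the fingers measure 130 mm over their backs; the gripper's body (75 mm by 190 mm) begins 47 mm behind the grasp point.
Start: joints at [-1.242, 0.434, 0.025, 1.573, -0.012, 1.134, -0.075], TCP at [0.262, 0.568, 0.249] pointing down, gripper open.
Joint ranges: [-2.62, 2.62], [-0.44, 2.09], [-1.27, 1.32], [0.08, 2.57], [-1.32, 4.46], [0.12, 2], [-2.74, 2.74]. Speed limits (rad/s): [2.22, 2.22, 3.01, 3.01, 3.14, 3.14, 3.14].

INTERFACE

Orientations are given as a rotation vector (axis times angle).
In Python, from cell import observe, get_image, sign_off, boxes_of, place_of, arm gives the robot as it stands.
- The arm moves only by the tool arm_command, never from a script. Its argument "plan" is a list of rows, each a list of 2 entries, a list of its own where there are three numbers: the shift along the tool's x, y, z in m, then the turn, a rotation vector about the tool's x, y, z in degrees. In form: [[[tx, ty, tz], [ax, ay, az]], ...]. A call has 1 to 5 rows; each row is the pose to reach, as a shift and turn from the pose commanded when the call began, along the tool's axes at that moment; what a row does not reach only later rows make up. A row lasts 1/10 s, in which the tool goes at most 50 mm and 8.59 degrees, less where a joint would pass 70% of its speed; a pose out of reach is approached as far as the arm can. A call with a gripper value outside its range is refused whole. "fingers" is the closure, from -1 (fully open) to 1 (shut), set as the call begins (left out, the last holds). The fingers move at their own pace and stop on an object; "squeeze" is the grip in N (left out, the last holds). Time passes only in rows, so rows that repeat a pose let the fingers close. It gives the time, the measured TCP pose, the force and the opening at its end, in the units of the state.
- observe(): the state, without advancing time (a new reading comes with each control period).
- get_image(name): name is "scene" or "top"; returns a dict with "color" (420x560x3 uint8, red, green, blue), "camera_matrix" (3x3 intrinsics, pixels), "world_to_cam" (4x4, takes a point from world to camera coordinates). Camera axes: x right, y up, looking along -z (the intrinsics and any distortion apply to the point x, -y, -z); pixel columns grow to the right and rows downward; lengths in m; the calibration is good to about 2 mm. A picture is of the moment at which its call begins. There is no depth.
- sign_off(): hands the job in, once; it reports no verdict.
Trained networks look in a picture, given as the dict that the camera call returned (one of the last four; its "shot" number tells which), for a name from the list of things; names that differ only in an ending like _2 or _b are one class to them, and where a whole thing is asked for, a point or a joint stands for the part that bears it (a point fixed in the world has none). Each returns a list of dicts, best first, with "confidence" (0 to 1); they miss things now and then, are a little off and sometimes report something else, mostly with a low value. They report only what shows in the picture. A call takes as long as a camera call.
- boxes_of(picture, thing): "point" ([column, row] in pixels, amid what is visible of it).
- place_of(picture, thing): "point" ([column, row] in pixels: a listed point, or the origin of a listed thing).
The state is a dict: "clock": time; "joints": joint angles; "dq": joint speeds; "joint_efforts": joint torques, N m; "position": TCP position; "ee_rot": TCP orientation; "force": force on the tool from outside, world axes, zero at the start; "ft_torque": the same for the moment, N m; "width": opening from 0.0 (shut) to 1.0 (fully open).
Only numpy, scipy, OpenCV 4.12 (cv2) and the standard library are available. Lean on these libraries where they do the work, as an engineer would, in place of code of your own. Each camera call takes 0.05 s, during which the arm holds its last target.

TASK

Turn the parts washer's heat up one step: with the fingertips, rub the large knurled dial round clockwise (seen from above) until it clicks into the very next detent, no further. Only when it sits there, push the round start button fully in and let it come out again. Do not turn the small timer dial, and leave the bearing, the gear and the socket where they are: nothing is to be gripped, lifted or shoved aside.

Things in the scene. Friction and masses are not known exactly. Their poses are not given: they have to be found in the camera images.
- washer: Bench parts washer, fixed, origin at the table under the middle of its control deck. Its +x axis points away from the operator, +y to the operator's left. Grey control deck: 170 (x) by 380 (y) mm, flat top 85 mm above the table, carrying two dials and the button; which dial is left (y = +105 mm) and which right (y = -105 mm) varies. Behind it (washer x from 85 to 275 mm) the closed steel tank, top 102 mm high, with a low handle up to 110 mm.
- dial_center (a point): Centre of the flat top face of the large heat dial: a black disc 100 mm in diameter (too wide to pinch), 22 mm thick, knurled rim, upright axis, top face 114 mm above the table. It rides on a spring: pushed down on its top it sinks up to 4 mm, taking about 4 N to begin and 12 N at the bottom. Turned by friction on the top face or rim; 10 N of push, down on the face or in on the rim, is ample (each detent resists with about 0.07 N m).
- dial_mark (a point): Outer end of the white pointer line on the large dial's top face, 44 mm from its axis; it turns with the dial.
- heat_dial (a joint): Angle of the large dial, rad, growing clockwise seen from above. Four detents 40 degrees apart: 0, 0.698, 1.396, 2.094 (pointer at +60, +20, -20, -60 degrees from the washer's +x axis, anticlockwise positive); white ticks on the plate around it, growing longer clockwise, mark them. It starts in the first or the second. Let go anywhere else it springs to the nearest detent, the tipping point being half-way between two.
- start_button (a joint): Travel of the start button, m: 0 out, 0.006 fully in; a spring returns it, fully in takes 5 N.
- start_button_top (a point): Centre of the top of the round start button, grey, 30 mm in diameter in a steel housing, in the middle of the deck near its front edge (washer x = -45 mm, y = 0); it is pushed straight down.
- timer_mark (a point): Outer end of the white line on the small timer dial (44 mm diameter, knurled, top 111 mm above the table), 18 mm from its axis. Not to be turned.
- bearing_mid (a point): Centre of a loose steel bearing ring, 42 mm across, 13 mm high, lying on the deck behind the button.
- gear_mid (a point): Centre of a loose dark steel gear with a hub, 76 mm across, 34 mm high, standing on the table to the left of the washer.
- socket_mid (a point): Centre of a loose steel wrench socket, 28 mm across, 45 mm high, standing on the table to the right of the washer.

How it is judged:
On the way, in this order (a step that is already met when the one before it is completed fails the run):
1. the large dial rests in the next detent clockwise ((value of joint heat_dial between 0.5581 and 0.8381 rad or value of joint heat_dial between 1.2563 and 1.5363 rad) and distance of dial_mark from where it was at the start of the episode between 0.021 and 0.039 m and velocity of joint heat_dial between -0.1 and 0.1 rad/s), for 0.3 s.
2. the start button is pushed fully in (value of joint start_button above 0.0045 m), for 0.05 s.
At the end, for the whole second after the job is handed in: The large dial rests in the detent one step (40 degrees, within 8) clockwise of where it started, the button has been pushed in at least 4.5 mm after that and is out again, the timer dial has not been turned (mark within 8 mm) and the bearing, gear and socket are within 20 mm of where they stood (all of step 1 and value of joint start_button below 0.0015 m and distance of timer_mark from where it was at the start of the episode below 0.008 m and distance of each of bearing_mid, gear_mid, socket_mid from where it was at the start of the episode below 0.02 m); the robot touches nothing.
It fails at once if the start button is pushed in while the dial is not in the next detent (value of joint start_button above 0.003 m and not ((value of joint heat_dial between 0.5581 and 0.8381 rad or value of joint heat_dial between 1.2563 and 1.5363 rad) and distance of dial_mark from where it was at the start of the episode between 0.021 and 0.039 m)).
It fails at once if the timer dial is turned (its mark moves 8 mm) (distance of timer_mark from where it was at the start of the episode above 0.008 m).
It fails at once if the bearing is lifted, carried or shoved (moved over 20 mm) (distance of bearing_mid from where it was at the start of the episode above 0.02 m).
It fails at once if the gear is lifted, carried or shoved (moved over 20 mm) (distance of gear_mid from where it was at the start of the episode above 0.02 m).
It fails at once if the socket is lifted, carried or shoved (moved over 20 mm) (distance of socket_mid from where it was at the start of the episode above 0.02 m).
It also fails if it takes over 38 s, if anything falls off the work surface, if the arm or the gripper's body presses on something with over 40 N, if the wrist force passes 120 N, or if a joint passes its speed limit or range.

## Working session

There is one attempt and no reset: what is moved stays moved. The work goes in short steps, Python scripts to look and compute and a tool call to move; the robot and the scene stay as the last step left them, time stands still between calls to the robot, and variables do not carry over. Pictures are saved under pics/ and viewed, and the job is handed in when it is done.

Besides the shell and the picture viewer there is one more tool, called after "Emit:" as name(argument=value, ...) on one line, values as JSON. arm_command: Moves the arm, as the interface text tells. Its arguments: {"type":"object","properties":{"plan":{"type":"array","items":{"type":"array"}},"fingers":{"type":"number"},"squeeze":{"type":"number"}},"required":["plan"]}

```bash
ls; mkdir -p pics; python3 - <<'E'
from cell import *
import cv2,pickle
print(observe()); print(arm, getattr(arm,'tip_extent',None))
for n in ("scene","top"):
    p=get_image(n); cv2.imwrite(f"pics/{n}0.png",p["color"][:,:,::-1]); pickle.dump(p,open(f"{n}0.pkl","wb"))
    print(n,p["camera_matrix"],p["world_to_cam"],[k for k in p])
    for t in ["washer","dial_center","dial_mark","start_button_top","timer_mark","bearing_mid","gear_mid","socket_mid"]:
        print(t,[(d["point"],round(d["confidence"],2)) for d in place_of(p,t)][:3])
E
```

```text
pics
{'clock': 0.0, 'joints': array([-1.24160581,  0.4351993 ,  0.02497247,  1.57410679, -0.01156804,
        1.13399301, -0.07509299]), 'dq': array([ 0.0015694 ,  0.0013606 , -0.00128991, -0.00068385, -0.00124622,
       -0.00024531, -0.00113152]), 'joint_efforts': array([-1.57150491e-03, -6.67829847e+01,  9.83969830e-01, -3.14452672e+01,
       -6.06942200e-02,  4.26045607e-02,  1.79743392e-04]), 'position': array([0.26141851, 0.56717302, 0.24795591]), 'ee_rot': array([-1.54569042,  0.33889251, -0.33862908]), 'force': array([-0.09311733,  0.06964348,  0.0569581 ]), 'ft_torque': array([ 0.01884517, -0.03264726,  0.02294867]), 'width': 1.0006000397702561}
<Robot object at 0x7fe2e41cba10> 0.022
scene [[401.55143222   0.         278.90586014]
 [  0.         401.55143222 209.36248231]
 [  0.           0.           1.        ]] [[-0.79390931  0.60788422  0.01359348  0.39915128]
 [-0.46101503 -0.61637095  0.63839799  0.1621266 ]
 [ 0.39645069  0.50056332  0.7695864  -1.50801412]
 [ 0.          0.          0.          1.        ]] ['color', 'camera_matrix', 'world_to_cam', 'shot']
was
[... 308 characters left out ...]
.         291.54144289]
 [  0.         437.98662373 211.17112083]
 [  0.           0.           1.        ]] [[ 0.01944887 -0.99975651 -0.01042452  0.01716751]
 [ 0.99834509  0.01885493  0.05432846 -0.52210331]
 [-0.05411868 -0.01146389  0.9984687  -1.22971288]
 [ 0.          0.          0.          1.        ]] ['color', 'camera_matrix', 'world_to_cam', 'shot']
washer [([320.8, 203.2], 0.78)]
dial_center [([362.4, 199.6], 0.85)]
dial_mark [([352.9, 189.1], 0.78), ([448.6, 265.0], 0.2)]
start_button_top [([321.8, 217.7], 0.45)]
timer_mark [([274.2, 197.2], 0.56)]
bearing_mid [([324.8, 187.7], 0.58)]
gear_mid [([153.6, 252.0], 0.65), ([323.4, 215.7], 0.65)]
socket_mid [([445.1, 262.5], 0.55)]
```

```bash
cat > h.py <<'E'
import numpy as np
def ray(p,uv,z):
    K=p["camera_matrix"];M=p["world_to_cam"];R=M[:3,:3];t=M[:3,3]
    d=np.linalg.solve(K,[uv[0],uv[1],1.]);d=np.array([d[0],-d[1],-d[2]])
    c=-R.T@t; d=R.T@d
    return c+d*(z-c[2])/d[2]
def proj(p,X):
    M=p["world_to_cam"];q=M[:3,:3]@np.array(X)+M[:3,3];q=p["camera_matrix"]@np.array([q[0],-q[1],-q[2]]);return q[:2]/q[2]
E
python3 - <<'E'
import cv2,pickle
from h import *
s=pickle.load(open("scene0.pkl","rb"));t=pickle.load(open("top0.pkl","rb"))
for n,a,b,z in [("dial",(239.1,180),(362.4,199.6),.114),("mark",None,(352.9,189.1),.114),("btn",(270,202.8),(321.8,217.7),.1),("timer",(279.1,231.9),(274.2,197.2),.111),("bearing",(243.7,218.6),(324.8,187.7),.0915),("washer",(259.6,228.6),(320.8,203.2),0),("gear",(400.3,305.2),(153.6,252),.017),("sock",(238.7,145.6),(445.1,262.5),.0225)]:
    print(n,None if a is None else ray(s,a,z).round(4),ray(t,b,z).round(4))
c=t["color"][130:290,220:460];cv2.imwrite("pics/topz.png",cv2.resize(c,None,fx=3.3,fy=3.3,interpolation=cv2.INTER_CUBIC)[:,:,::-1])
c=s["color"][120:270,180:330];cv2.imwrite("pics/scz.png",cv2.resize(c,None,fx=4,fy=4,interpolation=cv2.INTER_CUBIC)[:,:,::-1])
E
```

```text
dial [ 0.5345 -0.1722  0.114 ] [ 0.55   -0.1584  0.114 ]
mark None [ 0.5771 -0.1333  0.114 ]
btn [ 0.5053 -0.0446  0.1   ] [ 0.5013 -0.054   0.1   ]
timer [0.5563 0.0683 0.111 ] [0.5523 0.0723 0.111 ]
bearing [ 0.6029 -0.0475  0.0915] [ 0.5819 -0.0613  0.0915]
washer [ 0.548  -0.0448  0.    ] [ 0.547  -0.0563  0.    ]
gear [0.3961 0.4209 0.017 ] [0.3985 0.4151 0.017 ]
sock [ 0.3898 -0.4012  0.0225] [ 0.3858 -0.4046  0.0225]
```

View pics/topz.png

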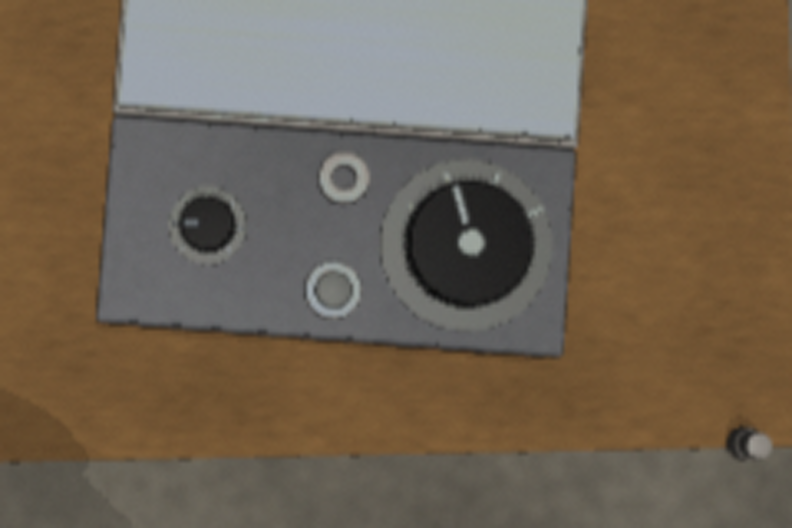

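View pics/scz.png

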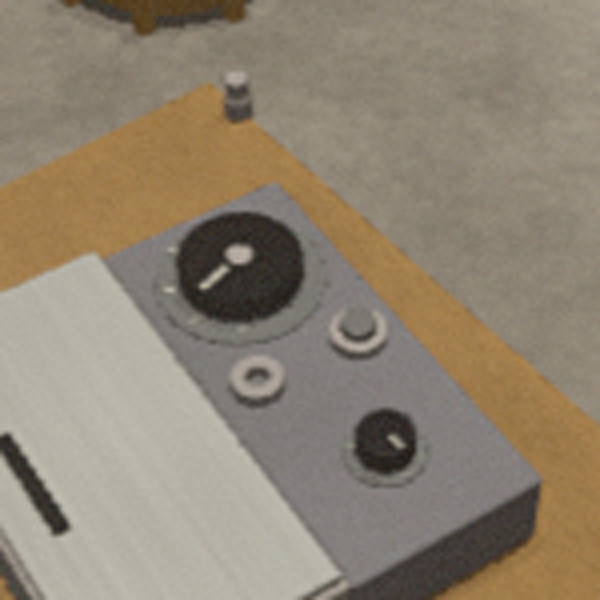

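View pics/top0.png

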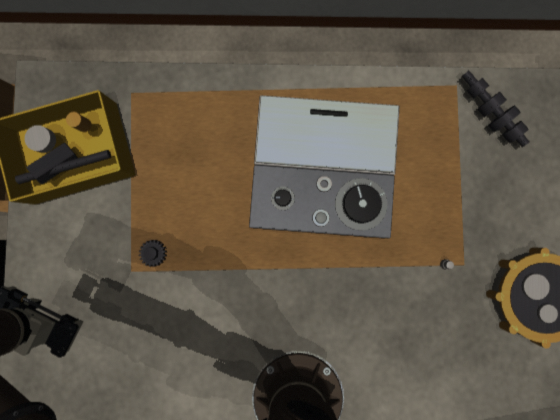

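View pics/scene0.png

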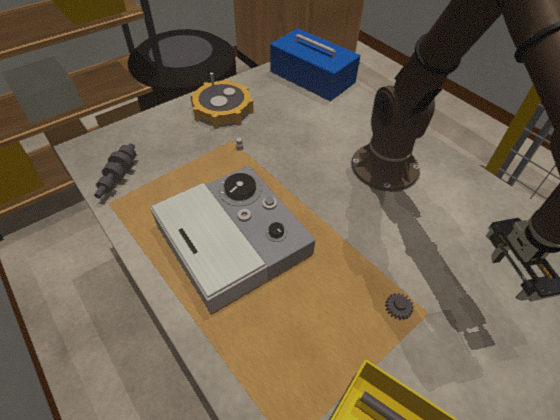

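The dial is on the right, timer on the left; the pointer sits at the tick near zoom pixel (448,176). I'll refine it all geometrically.

```bash
python3 - <<'E'
import cv2,pickle
from h import *
s=pickle.load(open("scene0.pkl","rb"));t=pickle.load(open("top0.pkl","rb"))
Z=lambda u,v:(220+(u+.5)/3.3-.5,130+(v+.5)/3.3-.5)
S=lambda u,v:(180+(u+.5)/4-.5,120+(v+.5)/4-.5)
for n,a,b,z in [("dial",S(239,254),Z(471,242),.114),("timer",S(386,437),Z(208,222),.111),("btn",S(359,322),Z(333,290),.097),("bear",S(258,376),Z(344,177),.098),("mark",S(202,288),Z(456,186),.114)]:
    print(n,ray(s,a,z).round(4),ray(t,b,z).round(4))
d=ray(t,Z(471,242),.114);ti=ray(t,Z(208,222),.111);m=ray(t,Z(456,186),.114)
v=(ti-d)[:2];print(np.linalg.norm(v)); yaw=np.arctan2(v[1],v[0])-np.pi/2
e=(m-d)[:2];print("yaw",np.degrees(yaw),"mark",np.linalg.norm(e),np.degrees(np.arctan2(e[1],e[0])-yaw))
print("corners",[ray(t,Z(*q),.085).round(4) for q in [(98,322),(563,355),(575,148),(113,116)]])
w=(d+ti)[:2]/2;R=np.array([[np.cos(yaw),-np.sin(yaw)],[np.sin(yaw),np.cos(yaw)]]);print("washer",w)
for k in (60,20,-20,-60):
    for r in (.052,.066): 
        a=np.radians(k)+yaw
        p=proj(t,[d[0]+r*np.cos(a),d[1]+r*np.sin(a),.09]); print(k,((p-[220,130])*3.3).round())
for q in [(-.045,0)]: print("btn pred",w+R@q)
from scipy.spatial.transform import Rotation as Ro
print(Ro.from_rotvec([-1.54569042,  0.33889251, -0.33862908]).as_matrix().round(3))
E
```

```text
dial [ 0.5415 -0.1602  0.114 ] [ 0.5412 -0.1585  0.114 ]
timer [0.5565 0.0544 0.111 ] [0.5534 0.05   0.111 ]
btn [ 0.4988 -0.0567  0.097 ] [ 0.5018 -0.0509  0.097 ]
bear [ 0.5936 -0.0583  0.098 ] [ 0.5929 -0.0583  0.098 ]
mark [ 0.5852 -0.147   0.114 ] [ 0.5854 -0.1461  0.114 ]
0.20885162913940888
yaw -3.368090218167348 mark 0.04597416705888959 18.945599080283923
corners [array([0.4727, 0.1384, 0.085 ]), array([ 0.4533, -0.2379,  0.085 ]), array([ 0.6216, -0.2464,  0.085 ]), array([0.6411, 0.1303, 0.085 ])]
washer [ 0.5472983  -0.05420892]
60 [412. 207.]
60 [398. 197.]
20 [448. 181.]
20 [443. 165.]
-20 [492. 185.]
-20 [499. 169.]
-60 [523. 215.]
-60 [539. 208.]
btn pred [ 0.50237603 -0.05156515]
[[ 0.908 -0.     0.419]
 [-0.419 -0.001  0.908]
 [ 0.    -1.    -0.002]]
```

Emit:
arm_command(plan=[[[0.036, 0, -0.035], [0, 0, 0]], [[0.072, 0, -0.07], [0, 0, 0]], [[0.108, 0, -0.105], [0, 0, 0]], [[0.144, 0, -0.14], [0, 0, 0]], [[0.18, 0, -0.175], [0, 0, 0]]], fingers=-0.09)

```text
clock: 1.4
position: [0.3519, 0.3324, 0.2489]
ee_rot: [-1.544, 0.338, -0.339]
force: [1.0, 0.3, 0.3]
width: 0.61
```

Emit:
arm_command(plan=[[[0.036, 0, -0.035], [0, 0, 0]], [[0.072, 0, -0.07], [0, 0, 0]], [[0.108, 0, -0.105], [0, 0, 0]], [[0.144, 0, -0.14], [0, 0, 0]], [[0.18, 0, -0.175], [0, 0, 0]]])

```text
clock: 1.9
position: [0.4417, 0.0991, 0.2491]
ee_rot: [-1.543, 0.338, -0.339]
force: [1.8, 0.6, 0.1]
width: 0.544
```

Emit:
arm_command(plan=[[[0.036, 0, -0.035], [0, 0, 0]], [[0.072, 0, -0.07], [0, 0, 0]], [[0.108, 0, -0.105], [0, 0, 0]], [[0.144, 0, -0.14], [0, 0, 0]], [[0.18, 0, -0.175], [0, 0, 0]]])

```text
clock: 2.4
position: [0.5317, -0.1342, 0.249]
ee_rot: [-1.544, 0.338, -0.339]
force: [1.6, 1.4, 1.4]
width: 0.544
```

```bash
cat > st.py <<'E'
from cell import *
import numpy as np
from scipy.spatial.transform import Rotation as Ro
o=observe();R=Ro.from_rotvec(o["ee_rot"]).as_matrix()
print(o["clock"],o["joints"].round(3),o["position"].round(4),o["force"].round(2),o["ft_torque"].round(2),o["width"]);print(R.round(3))
def to(p): print("shift to",p,(R.T@(np.array(p)-o["position"])).round(4))
E
python3 - <<'E'
from st import *
to([.541,-.159,.156])
E
```

```text
2.4 [-0.175  0.318  0.427  1.788 -0.149  1.066  1.444] [ 0.5317 -0.1342  0.249 ] [1.6  1.37 1.37] [ 0.07 -0.08 -0.02] 0.544133441270736
[[ 0.908  0.001  0.418]
 [-0.418  0.     0.908]
 [ 0.001 -1.     0.001]]
shift to [0.541, -0.159, 0.156] [ 0.0188  0.093  -0.0187]
```

Emit:
arm_command(plan=[[[0.018, 0.04, -0.018], [0, 0, 0]], [[0.018, 0.08, -0.018], [0, 0, 0]], [[0.018, 0.103, -0.018], [0, 0, 0]], [[0.018, 0.103, -0.018], [0, 0, 0]]])

```text
clock: 2.8
position: [0.5378, -0.1557, 0.1427]
ee_rot: [-1.544, 0.344, -0.334]
force: [0.4, 0.7, -1.1]
width: 0.547
```

```bash
python3 - <<'E'
from st import *
import cv2,pickle
to([.541,-.159,.136])
for n in("scene","top"):
    p=get_image(n);pickle.dump(p,open(n+"1.pkl","wb"))
    c=p["color"]; c=c[120:270,180:330] if n=="scene" else c[130:280,290:440]
    cv2.imwrite(f"pics/{n}1.png",cv2.resize(c,None,fx=4,fy=4,interpolation=2)[:,:,::-1])
E
```

```text
2.8 [-0.098  0.461  0.393  1.878 -0.227  0.853  1.548] [ 0.5378 -0.1557  0.1427] [ 0.4   0.67 -1.07] [-0.02 -0.01 -0.02] 0.5473913077583757
[[ 0.908 -0.006  0.419]
 [-0.419  0.001  0.908]
 [-0.006 -1.    -0.002]]
shift to [0.541, -0.159, 0.136] [ 0.0043  0.0067 -0.0016]
```

View pics/scene1.png

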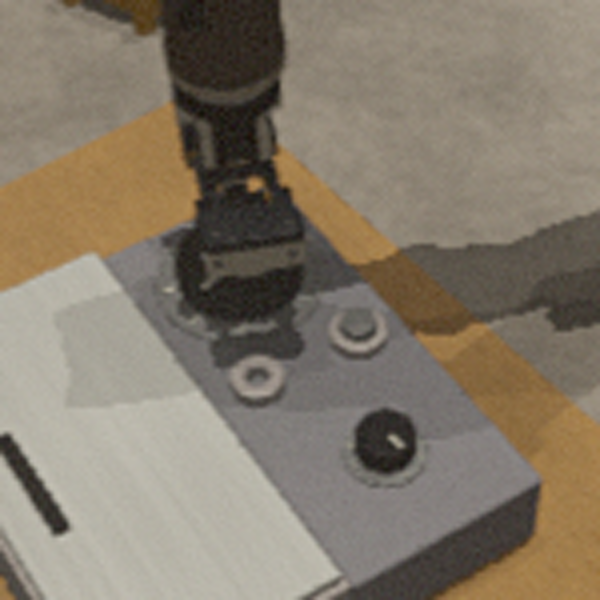

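View pics/top1.png

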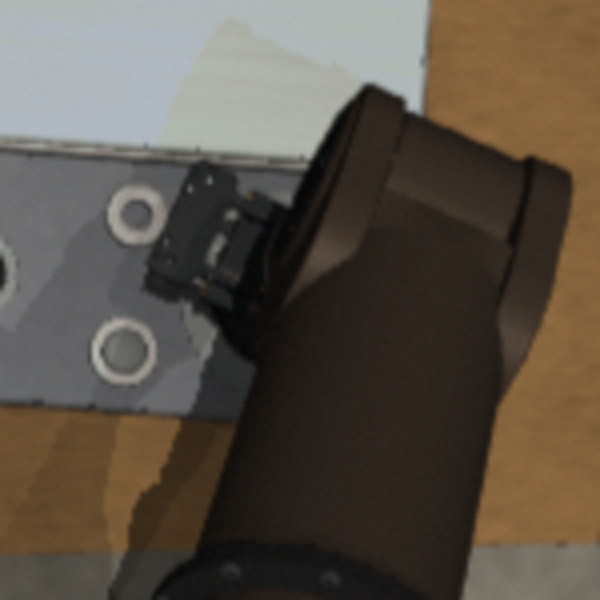

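Emit:
arm_command(plan=[[[0, 0.003, 0], [0, 0, 0]], [[0, 0.003, 0], [0, 0, 0]], [[0, 0.003, 0], [0, 0, 0]]])

```text
clock: 3.2
position: [0.5405, -0.156, 0.1438]
ee_rot: [-1.544, 0.337, -0.34]
force: [0.2, -0.4, 1.2]
width: 0.546
```

```bash
python3 - <<'E'
from st import *
to([.541,-.159,.133])
E
```

```text
3.2 [-0.098  0.459  0.393  1.877 -0.229  0.848  1.549] [ 0.5405 -0.156   0.1438] [ 0.18 -0.39  1.21] [0.   0.01 0.02] 0.5456832865792025
[[ 0.908  0.002  0.418]
 [-0.418 -0.     0.908]
 [ 0.002 -1.     0.001]]
shift to [0.541, -0.159, 0.133] [ 0.0017  0.0108 -0.0025]
```

Emit:
arm_command(plan=[[[0.0015, 0.005, -0.0025], [0, 0, 0]], [[0.0015, 0.007, -0.0025], [0, 0, 0]], [[0.0015, 0.008, -0.0025], [0, 0, 0]], [[0.0015, 0.009, -0.0025], [0, 0, 0]], [[0.0015, 0.009, -0.0025], [0, 0, 0]]])

```text
clock: 3.7
position: [0.5405, -0.1595, 0.1342]
ee_rot: [-1.544, 0.338, -0.34]
force: [-1.6, -0.0, 8.4]
width: 0.546
```

Emit:
arm_command(plan=[[[0, 0.001, 0], [0, 0, 0]], [[0, 0.0015, 0], [0, 0, 0]], [[0, 0.0015, 0], [0, 0, 0]]])

```text
clock: 4.0
position: [0.5405, -0.1595, 0.1329]
ee_rot: [-1.544, 0.338, -0.34]
force: [-2.9, 0.3, 10.1]
width: 0.549
```

Emit:
arm_command(plan=[[[0, 0, 0], [0, 4, 0]], [[0, 0, 0], [0, 8, 0]], [[0, 0, 0], [0, 12, 0]], [[0, 0, 0], [0, 16, 0]], [[0, 0, 0], [0, 16, 0]]])

```text
clock: 4.5
position: [0.5403, -0.1594, 0.1329]
ee_rot: [-1.498, 0.558, -0.559]
force: [-3.3, -0.2, 11.6]
width: 0.546
```

```bash
cat > sh.py <<'E'
import sys,cv2
from st import *
i=sys.argv[1]
p=get_image("scene");c=p["color"][150:225,200:300]
cv2.imwrite(f"pics/sc{i}.png",cv2.resize(c,None,fx=7,fy=7,interpolation=2)[:,:,::-1])
E
python3 sh.py 2
```

```text
4.5 [-0.141  0.485  0.464  1.888 -0.286  0.833  1.328] [ 0.5403 -0.1594  0.1329] [-3.33 -0.19 11.63] [-0.    0.77  0.06] 0.5461462443323838
[[ 0.756  0.     0.655]
 [-0.655 -0.     0.756]
 [ 0.    -1.     0.   ]]
```

View pics/sc2.png

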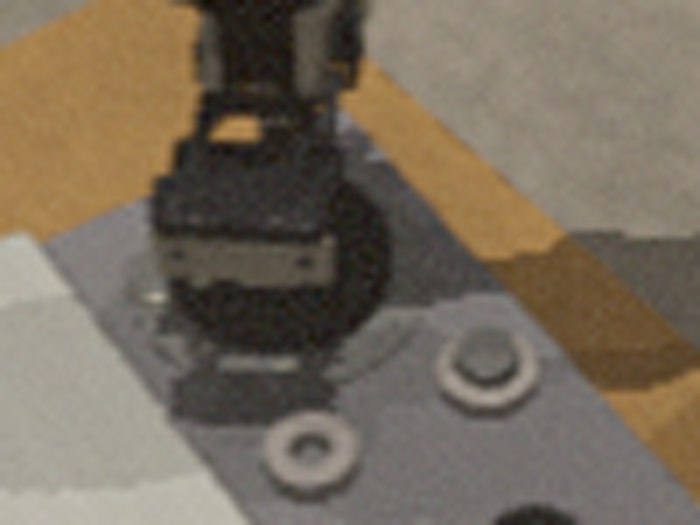

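Emit:
arm_command(plan=[[[0, 0, 0], [0, 5, 0]], [[0, 0, 0], [0, 10, 0]], [[0, 0, 0], [0, 15, 0]], [[0, 0, 0], [0, 20, 0]], [[0, 0, 0], [0, 24, 0]]])

```text
clock: 5.05
position: [0.54, -0.1591, 0.1328]
ee_rot: [-1.384, 0.882, -0.881]
force: [-3.5, 1.3, 10.2]
width: 0.546
```

```bash
python3 sh.py 3
```

```text
5.05 [-0.219  0.505  0.58   1.895 -0.363  0.847  0.985] [ 0.54   -0.1591  0.1328] [-3.46  1.31 10.21] [0.22 0.93 0.06] 0.5461795297554298
[[ 0.423 -0.     0.906]
 [-0.906  0.001  0.423]
 [-0.001 -1.     0.   ]]
```

View pics/sc3.png

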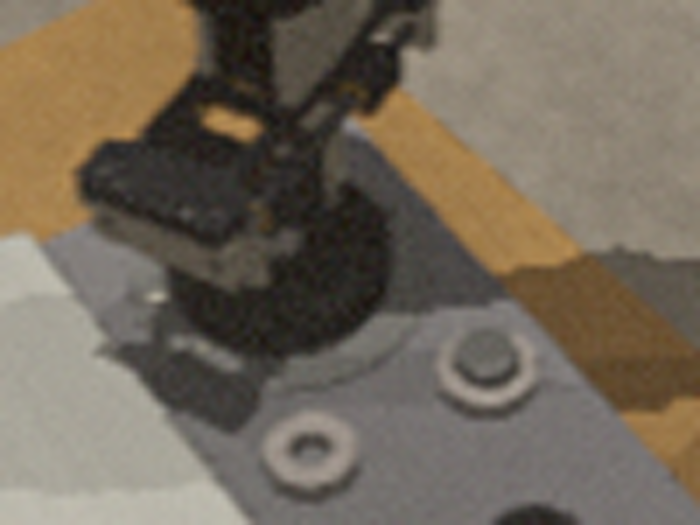

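Emit:
arm_command(plan=[[[0, -0.01, 0], [0, 0, 0]], [[0, -0.04, 0], [0, 0, 0]], [[0, -0.08, 0], [0, 0, 0]], [[0, -0.12, 0], [0, 0, 0]], [[0, -0.12, 0], [0, 0, 0]]])

```text
clock: 5.6
position: [0.5426, -0.1604, 0.2574]
ee_rot: [-1.383, 0.872, -0.885]
force: [0.9, -0.5, 0.5]
width: 0.543
```

```bash
python3 sh.py 4
```

```text
5.6 [-0.29   0.364  0.66   1.754 -0.249  1.1    0.891] [ 0.5426 -0.1604  0.2574] [ 0.89 -0.53  0.45] [-0.08  0.01  0.03] 0.5433546922589078
[[ 0.426  0.008  0.904]
 [-0.905 -0.001  0.426]
 [ 0.005 -1.     0.007]]
```

View pics/sc4.png

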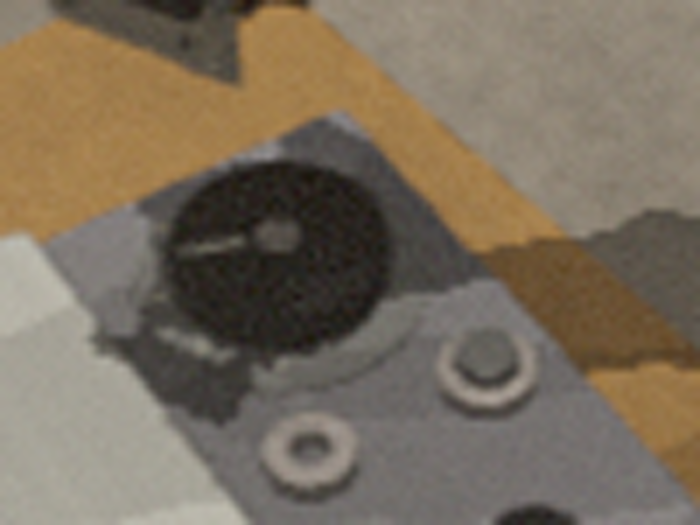

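```bash
python3 - <<'E'
import pickle
from st import *
from h import *
p=pickle.load(open("scene0.pkl","rb"))
f=lambda u,v:(200+(u+.5)/7-.5,150+(v+.5)/7-.5)
c=ray(p,f(278,236),.114);m=ray(p,f(174,250),.114);e=m-c
print(c,m,np.linalg.norm(e),np.degrees(np.arctan2(e[1],e[0]))+3.3, np.linalg.norm(m-[.585,-.1465,.114]))
to([.5015,-.0525,.15])
E
```

```text
5.65 [-0.29   0.366  0.659  1.758 -0.25   1.098  0.892] [ 0.5416 -0.1596  0.2548] [-0.48 -0.52 -0.41] [-0.04  0.05  0.02] 0.5459158371522375
[[ 0.427  0.005  0.904]
 [-0.904 -0.     0.427]
 [ 0.003 -1.     0.004]]
[ 0.54211444 -0.1597889   0.114     ] [ 0.58486434 -0.18074923  0.114     ] 0.047611861423254624 -22.818779265986603 0.03424950097994561
shift to [0.5015, -0.0525, 0.15] [-0.1142  0.1046  0.009 ]
```

Emit:
arm_command(plan=[[[-0.04, 0.02, -0.006], [0, 7, 0]], [[-0.08, 0.04, -0.012], [0, 14, 0]], [[-0.11, 0.055, -0.017], [0, 21, 0]], [[-0.13, 0.055, -0.02], [0, 28.5, 0]], [[-0.13, 0.055, -0.02], [0, 28.5, 0]]])

```text
clock: 6.15
position: [0.4641, -0.0472, 0.1956]
ee_rot: [-1.184, 1.255, -1.248]
force: [0.7, -0.2, 0.2]
width: 0.545
```

```bash
python3 - <<'E'
from st import *
import cv2,pickle
to([.468,-.0506,.14])
for n in("scene","top"):
    p=get_image(n);pickle.dump(p,open(n+"5.pkl","wb"))
    c=p["color"]; c=c[120:270,180:330] if n=="scene" else c[130:280,270:420]
    cv2.imwrite(f"pics/{n}5.png",cv2.resize(c,None,fx=4,fy=4,interpolation=2)[:,:,::-1])
E
```

```text
6.15 [-0.622  0.28   0.763  2.056 -0.247  0.901  0.22 ] [ 0.4641 -0.0472  0.1956] [ 0.75 -0.17  0.25] [-0.03  0.06  0.05] 0.544926940721322
[[-0.057 -0.004  0.998]
 [-0.998  0.001 -0.057]
 [-0.001 -1.    -0.004]]
shift to [0.468, -0.0506, 0.14] [0.0032 0.0556 0.0043]
```

View pics/scene5.png

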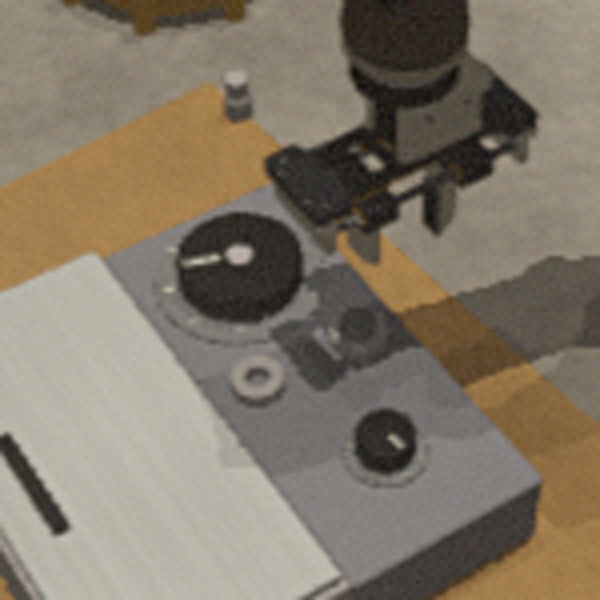

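View pics/top5.png

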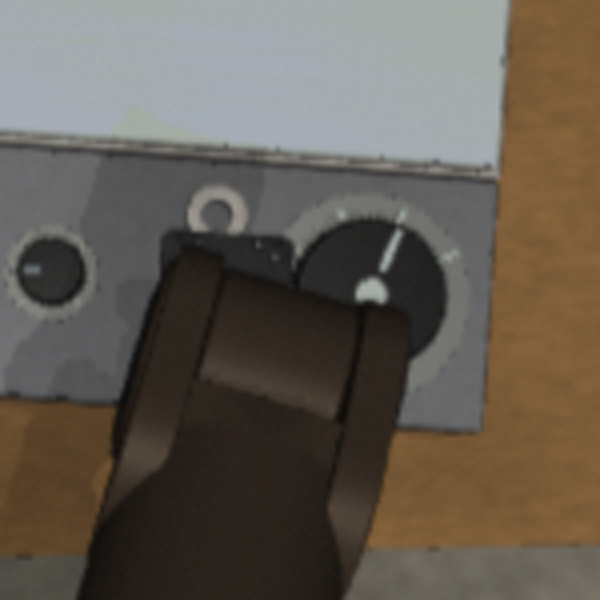

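Top view confirms: the pointer now lies on the next (-20°) tick. Checking where the fingertip really is.

```bash
python3 - <<'E'
import pickle,cv2
from st import *
from h import *
p=pickle.load(open("scene5.pkl","rb"))
z=o["position"][2]-.022
c=p["color"][145:190,240:320].copy();c=cv2.resize(c,None,fx=9,fy=9,interpolation=2)
for r in (.025,.033,.044):
  for s in (-.0095,.0095):
   for sg in (1,-1):
    X=o["position"]+R@[s,.022,sg*r]; q=(proj(p,X)-[240,145])*9+4
    cv2.circle(c,tuple(int(a) for a in q),3,(255,0,0),-1)
cv2.imwrite("pics/tip.png",c[:,:,::-1])
E
```

```text
6.25 [-0.618  0.281  0.763  2.051 -0.246  0.901  0.228] [ 0.4665 -0.0497  0.1968] [-0.4   0.76 -0.31] [-0.11  0.04 -0.02] 0.5431665655501158
[[-0.053 -0.001  0.999]
 [-0.999 -0.    -0.053]
 [ 0.    -1.    -0.001]]
```

View pics/tip.png

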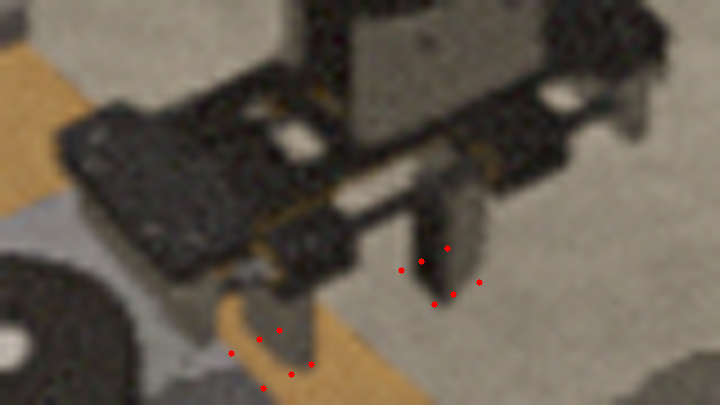

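Emit:
arm_command(plan=[[[0.001, 0.03, 0.006], [0, 0, 0]], [[0.001, 0.055, 0.006], [0, 0, 0]], [[0.001, 0.064, 0.006], [0, 0, 0]], [[0.001, 0.064, 0.006], [0, 0, 0]], [[0.001, 0.064, 0.006], [0, 0, 0]]])

```text
clock: 6.75
position: [0.4731, -0.0522, 0.1339]
ee_rot: [-1.181, 1.251, -1.252]
force: [0.9, -0.3, 1.1]
width: 0.543
```

```bash
python3 - <<'E'
from st import *
import cv2,pickle
from h import *
p=get_image("scene");c=cv2.resize(p["color"][145:225,220:320],None,fx=7,fy=7,interpolation=2)
cv2.imwrite("pics/s6.png",c[:,:,::-1])
E
```

```text
6.75 [-0.534  0.392  0.697  2.105 -0.363  0.762  0.335] [ 0.4731 -0.0522  0.1339] [ 0.88 -0.32  1.07] [-0.09  0.07 -0.01] 0.5426197657733499
[[-0.057  0.001  0.998]
 [-0.998 -0.    -0.057]
 [ 0.    -1.     0.001]]
```

View pics/s6.png

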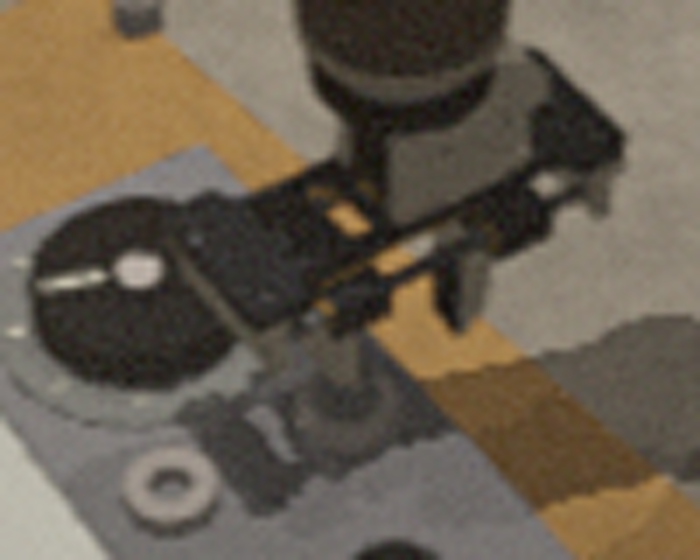

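The finger tip is right above the button (around pixel (348,400)). Descending.

Emit:
arm_command(plan=[[[0, 0.002, 0], [0, 0, 0]], [[0, 0.004, 0], [0, 0, 0]], [[0, 0.006, 0], [0, 0, 0]], [[0, 0.008, 0], [0, 0, 0]], [[0, 0.009, 0], [0, 0, 0]]])

```text
clock: 7.3
position: [0.4731, -0.0512, 0.1243]
ee_rot: [-1.181, 1.25, -1.251]
force: [0.1, 0.5, 3.7]
width: 0.549
```

Emit:
arm_command(plan=[[[0, 0.001, 0], [0, 0, 0]], [[0, 0.002, 0], [0, 0, 0]], [[0, 0.003, 0], [0, 0, 0]], [[0, 0.004, 0], [0, 0, 0]], [[0, 0.004, 0], [0, 0, 0]]])

```text
clock: 7.8
position: [0.4734, -0.0514, 0.1222]
ee_rot: [-1.179, 1.251, -1.25]
force: [-11.0, 3.5, 41.0]
width: 0.545
```

Emit:
arm_command(plan=[[[0, -0.002, 0], [0, 0, 0]], [[0, -0.004, 0], [0, 0, 0]], [[0, -0.004, 0], [0, 0, 0]]])

```text
clock: 8.1
position: [0.4731, -0.0513, 0.1246]
ee_rot: [-1.181, 1.25, -1.251]
force: [1.1, 0.1, 3.5]
width: 0.543
```

Emit:
arm_command(plan=[[[0, -0.002, 0], [0, 0, 0]], [[0, -0.002, 0], [0, 0, 0]], [[0, -0.002, 0], [0, 0, 0]]])

```text
clock: 8.4
position: [0.473, -0.0513, 0.1263]
ee_rot: [-1.182, 1.25, -1.251]
force: [1.9, 1.2, 2.4]
width: 0.542
```

Emit:
arm_command(plan=[[[0, -0.002, 0], [0, 0, 0]], [[0, -0.002, 0], [0, 0, 0]], [[0, -0.002, 0], [0, 0, 0]]])

```text
clock: 8.7
position: [0.4724, -0.0514, 0.1281]
ee_rot: [-1.182, 1.251, -1.251]
force: [2.0, 0.4, 1.7]
width: 0.545
```

Force fades smoothly over ~6 mm of travel, so the button did bottom. Retreating.

Emit:
arm_command(plan=[[[0, -0.02, 0], [0, 0, 0]], [[0, -0.06, 0], [0, 0, 0]], [[0, -0.1, 0], [0, 0, 0]], [[-0.04, -0.12, 0], [0, 0, 0]], [[-0.08, -0.12, 0], [0, 0, 0]]])

```text
clock: 9.2
position: [0.478, 0.0283, 0.2508]
ee_rot: [-1.176, 1.251, -1.254]
force: [0.5, 0.8, -1.0]
width: 0.544
```

Emit:
arm_command(plan=[[[-0.05, 0, 0], [0, 0, 0]], [[-0.1, 0, 0], [0, 0, 0]], [[-0.15, 0, 0], [0, 0, 0]], [[-0.15, 0, 0], [0, 0, 0]], [[-0.15, 0, 0], [0, 0, 0]]])

```text
clock: 9.7
position: [0.4847, 0.1789, 0.2473]
ee_rot: [-1.186, 1.249, -1.249]
force: [0.7, -1.5, 0.3]
width: 0.546
```

```bash
python3 - <<'E'
from st import *
import cv2
for n in("scene","top"):
    p=get_image(n); c=p["color"]; c=c[120:270,180:330] if n=="scene" else c[150:270,250:410]
    cv2.imwrite(f"pics/{n}7.png",cv2.resize(c,None,fx=4,fy=4,interpolation=2)[:,:,::-1])
    cv2.imwrite(f"pics/{n}7f.png",p["color"][:,:,::-1])
E
```

```text
9.7 [-1.006  0.295  0.705  1.875 -0.218  1.052 -0.266] [0.4847 0.1789 0.2473] [ 0.65 -1.45  0.26] [-0.12  0.09 -0.05] 0.5456260971430158
[[-0.054 -0.002  0.999]
 [-0.999 -0.002 -0.054]
 [ 0.002 -1.    -0.002]]
```

View pics/scene7.png

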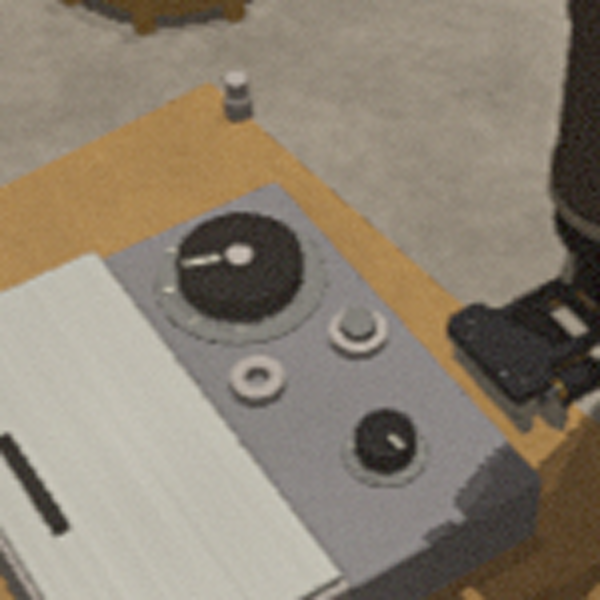

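View pics/top7.png

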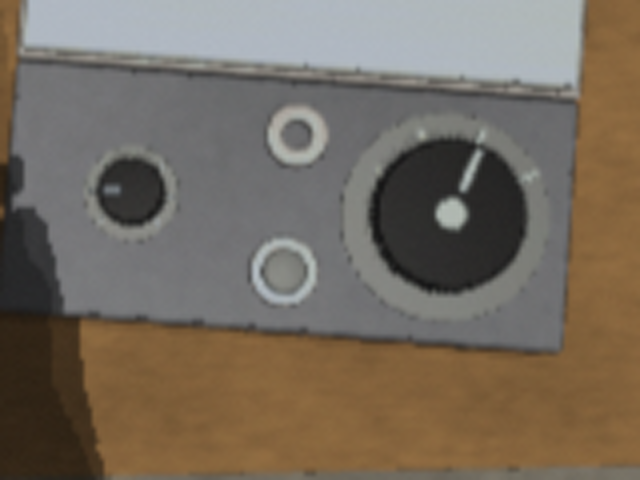

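View pics/top7f.png

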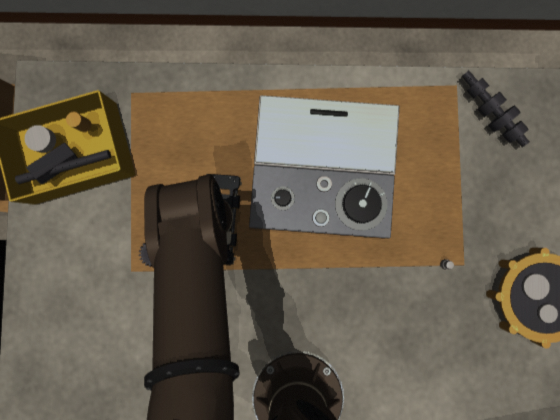

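The pointer is on the third tick, the button is out, and the timer, bearing and socket look unmoved. The arm is clear of everything.

```bash
python3 -c "
from cell import *
print(sign_off())"
```

```text
the job is handed in; nothing more can be done
None
```

The heat dial is one detent further clockwise, and the start button was pushed fully in afterwards and came out again. I handed the job in at about 9.7 s on the clock; it reported no verdict.

- **Dial:** I pressed two fingertips on the top face with about 10 N and turned the tool 40° clockwise. The pointer went from the second tick (measured +19° to +20°) to the third (measured about -23°, nominal -20°), and the top view showed it on that tick before and after the button push.
- **Button:** I pushed it down with one fingertip until it hit its stop. The force there reached about 41 N at the fingertip, well above the 5 N needed; the gripper's body was well clear of the deck. On the way up the force faded over about 6 mm, which fits the full travel. The button looked fully out in the last pictures.
- **Other parts:** The timer mark, bearing and socket look unmoved in the last pictures. The gear was partly hidden behind the arm in the last top view, so I could not check it fully, but the arm never came near it low down.

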